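# Switch on the album lamp under its hinged guard

### The job

Switch on the album lamp: lift the hinged metal guard on its foot right over until it stays open by itself, push the toggle beneath it fully across, away from the guard's free end and towards its hinge, then lower the guard all the way down over the toggle again, keeping hold so that it does not drop shut. Do not lean hard on the toggle once it is at its stop, and do not shift the things standing about on the desk.

Things in the scene. Friction and masses are not known exactly. Their poses are not given: they have to be found in the camera images.
- guard_hinge (a point): Middle of the guard's hinge pin, 55 mm above the desk, fixed on the lamp's foot. Its axes are the foot's axes F: z up, y along the hinge pin, -x from the hinge to the free end of the closed guard (roughly towards the robot, within 0.3 rad).
- foot_top (a point): Point on top of the grey box of the lamp's foot, 50 mm above the desk, 55 mm from the hinge on its -x side. The box is 36 mm wide (F y) and 150 mm long (F x +-75 mm of this point). Under it lies an 8 mm thick dark steel plate, F x -80 to +90 mm and F y -65 to +235 mm of this point. A 20 mm thick, 298 mm tall lamp column stands at F x +70, y +215 mm.
- guard_grip (a point): Point midway between two round finger studs, one on each cheek of the guard (20 mm across, standing out 6 mm: pinch them, 52 mm over both, along F y); 72 mm from the hinge towards the free end and 18 mm above it when closed; turns with the guard. The guard is a plain aluminium channel 95 mm long, 40 wide, 36 tall, open below, cheeks' lower edges level with the hinge when closed.
- guard (a joint): Guard angle in rad: 0 closed (level, over the toggle), growing as the free end lifts and swings up and over the hinge, 1.95 at its open stop. Loose hinge, guard 0.1 to 0.16 kg: beyond about 1.1 it falls open and rests on the stop, below that it falls shut. Pinched by the studs, it can pivot between the finger pads.
- light_bar (a point): Point on the underside of the lamp's fixed light bar, 270 mm above the desk, straight above F x +15 mm of the hinge. The bar is 30 mm deep (F x), 18 mm thick, F y -165 to +235 mm of this point. It blocks a gripper pointing straight down near the opened guard: lean the tool so that the fingers point away from the robot and down (25 to 40 degrees from vertical).
- switch_tip (a point): Centre of the 11 mm ball at the end of the steel toggle. The toggle is a bar 8 mm thick and 32 mm long from its pivot to this point; the pivot lies at F x = -60 mm of the hinge, F y = 0, 50 mm above the desk. The point moves along F x from -74 mm (off) to -46 mm (on) of the hinge, 79 to 82 mm above the desk.
- switch (a joint): Toggle angle in rad: 0 off (leaning away from the hinge, to the guard's free end), 0.9 fully on (leaning towards the hinge, at a hard stop). It stays where it is left; moving it takes about 4 to 5 N at its tip.
- tin_mid (a point): Centre of a round flat steel tin, 72 mm across and 26 mm tall, loose, on the desk beside the lamp's foot. A bystander.
- stapler_mid (a point): A point 16 mm above the underside of a stapler, 120 mm long, 32 mm wide and 31 mm tall, loose, on the lamp's foot plate beside the grey box. A bystander.
- pen_cup_mid (a point): Centre of a white ceramic cup of pens, 74 mm across, 85 mm tall (pens to 160 mm), loose. A bystander.
- loupe_mid (a point): Centre of a small black magnifier, 44 mm across and 44 mm tall, loose. A bystander.
- album_mid (a point): Centre of a closed photo album, 220 x 190 x 28 mm, lying loose on the desk. A bystander.

How it is judged:
By the outcome, as a careful person would: the job done as asked, in the order asked, and still so for the second after the job is handed in, with the robot touching nothing.
It also fails if it takes over 64 s, if anything falls off the work surface, if the arm or the gripper's body presses on something with over 40 N, if the wrist force passes 120 N, or if a joint passes its speed limit or range.

### The arm

A 7-joint arm with a two-finger parallel gripper is mounted at the origin on the work surface. World frame = base frame: x ahead of the robot, y to its left, z up, the work surface at z = 0. Lengths are in m, angles in rad, forces in N, time in s.
With the tool pointing down it reaches from about 0.4 to 0.85 m from the base axis. Payload 10.4 kg.
Tool frame: the origin (TCP) lies midway between the tips of the shut fingers; the grasp point (between the pads) lies 19 mm behind it; z points along the fingers, y is the line along which they close (so a half turn about z gives the same grasp; the last joint's range is limited). The gripper opens to 87 mm and grips with 3 to 60 N. Pads are 19 mm wide; open, the fingers measure 117 mm over their backs; the gripper's body (75 mm by 190 mm) begins 51 mm behind the grasp point.
Start: joints at [1.212, 0.332, -0.065, 1.46, 0.022, 1.35, -0.088], TCP at [0.206, -0.59, 0.223] pointing down, gripper open.
Joint ranges: [-2.6, 2.6], [-0.5, 2.12], [-1.47, 1.34], [0.16, 2.42], [-1.27, 4.41], [0.06, 2.06], [-2.6, 2.6]. Speed limits (rad/s): [2.22, 2.22, 2.79, 2.79, 3.14, 3.14, 3.14].

### API

Orientations are given as a unit quaternion [x, y, z, w].
In Python, from bench import r gives the robot as it stands.
- The arm moves only by the tool arm_command, never from a script. Its arguments are lists of equal length, an entry for each row: "xyz": the shift along the world's x, y, z in m, a list of three; "rot": the turn, a rotation vector about the world's x, y, z in rad, a list of three. In form: {"xyz": [[tx, ty, tz], ...], "rot": [[ax, ay, az], ...]}. A call has 1 to 20 rows; each row is the pose to reach, as a shift and turn from the pose commanded when the call began; what a row does not reach only later rows make up. A row lasts 1/12 s, in which the tool goes at most 41.7 mm and 7.16 degrees, less where a joint would pass 70% of its speed; a pose out of reach is approached as far as the arm can. A call with a gripper value outside its range is refused whole. "grip" is the opening, from 0 (shut) to 1 (fully open), set as the call begins (left out, the last holds). The fingers move at their own pace and stop on an object; "squeeze" is the grip in N (left out, the last holds). Time passes only in rows, so rows that repeat a pose let the fingers close. It gives the time, the measured TCP pose, the force, the opening and the grip force at its end, in the units of the state.
- r.read_state(): the state, without advancing time (a new reading comes with each control period).
- r.camera(name): name is "scene" or "top" or "wrist"; returns the picture (480x640x3 uint8, red, green, blue); there is no depth.
- r.camera_model(name): a dict with "fx", "fy", "cx", "cy" (pixels), "T" (4x4, takes a point from camera to world coordinates). Camera axes: x right, y up, looking along -z (the intrinsics and any distortion apply to the point x, -y, -z); pixel columns grow to the right and rows downward; lengths in m; the calibration is good to about 2 mm. A picture is of the moment at which its call begins: read the wrist's pose just before it. camera_model takes no time and is no camera call; for the wrist camera it gives the pose at the moment of the call.
- r.close_job(): hands the job in; it is judged then, once.
Trained networks look in the newest picture that a camera, given by its name, has taken for a name from the list of things; names that differ only in an ending like _2 or _b are one class to them, and where a whole thing is asked for, a point or a joint stands for the part that bears it (a point fixed in the world has none). Each returns a list of dicts, best first, with "conf" (0 to 1); they miss things now and then, are a little off and sometimes report something else, mostly with a low value. They report only what shows in the picture. A call takes as long as a camera call.
- r.look_for(label, camera): "at" ([x, y, z] in m, in the coordinates of the camera as it stood for that picture, good to about 4 mm: the middle of the surface that is visible of it).
- r.spot_point(label, camera): "at" ([x, y, z] in m, in the coordinates of the camera as it stood for that picture, good to about 4 mm: a listed point, or the origin of a listed thing).
The state is a dict: "time": time; "joint_positions": joint angles; "joint_vel": joint speeds; "joint_torque": joint torques, N m; "ee_pos": TCP position; "eef_rot": TCP orientation; "ft_force": force on the tool from outside, world axes, zero at the start; "torque": the same for the moment, N m; "width": finger opening in m; "grip_force": force on a finger pad.
Only numpy, scipy, OpenCV 4.12 (cv2) and the standard library are available. Lean on these libraries where they do the work, as an engineer would, in place of code of your own. Each camera call takes 0.05 s, during which the arm holds its last target. There are 200 camera calls.

## Working session

There is one attempt and no reset: what is moved stays moved. The work goes in short steps, Python scripts to look and compute and a tool call to move; the robot and the scene stay as the last step left them, time stands still between calls to the robot, and variables do not carry over. Pictures are saved under pics/ and viewed, at most 10 in all, crops included, and the job is handed in when it is done.

Besides the shell and the picture viewer there is one more tool, called by a JSON object that holds its "fn" and its "kwargs", one argument or row to a line. arm_command: Moves the arm, as the interface text tells. Its arguments: {"type":"object","properties":{"xyz":{"type":"array"},"rot":{"type":"array"},"grip":{"type":"number"},"squeeze":{"type":"number"}},"required":["xyz","rot"]}

```bash
mkdir -p pics; ls; cat > h.py <<'E'
import numpy as np, cv2
from bench import r
from scipy.spatial.transform import Rotation as R
def spots(cam, labels):
    T=np.array(r.camera_model(cam)["T"]); im=r.camera(cam)
    out={}
    for l in labels:
        for d in r.spot_point(l,cam)[:2]:
            p=T[:3,:3]@np.array(d["at"])+T[:3,3]; out.setdefault(l,[]).append(p)
            print(cam,l,round(d["conf"],2),p.round(4))
    return im,out
def save(im,n): cv2.imwrite(f"pics/{n}.png",im[:,:,::-1])
E
python3 - <<'E'
from h import *
s=r.read_state(); print({k:np.round(v,3).tolist() for k,v in s.items()})
L=["guard_hinge","foot_top","guard_grip","light_bar","switch_tip"]
for c in ["scene","top"]:
    im,_=spots(c,L+(["tin_mid","stapler_mid","pen_cup_mid","loupe_mid","album_mid"] if c=="top" else [])); save(im,c+"0")
    m=r.camera_model(c);print({k:np.round(v,3).tolist() for k,v in m.items()})
E
```

```text
pics
{'time': 0.0, 'joint_positions': [1.212, 0.333, -0.065, 1.461, 0.022, 1.35, -0.089], 'joint_vel': [-0.001, -0.0, 0.001, 0.0, 0.001, -0.0, -0.0], 'joint_torque': [0.0, -62.326, 0.025, -38.99, -0.061, 0.04, 0.0], 'ee_pos': [0.206, -0.59, 0.222], 'eef_rot': [0.986, 0.167, -0.0, -0.001], 'ft_force': [-0.222, -0.915, 1.053], 'torque': [0.009, 0.04, -0.011], 'grip_force': 0.0, 'width': 0.087}
scene guard_hinge 0.93 [0.6108 0.0952 0.0578]
scene light_bar 0.98 [0.6237 0.0993 0.2674]
{'fx': 589.026, 'fy': 589.026, 'cx': 319.04, 'cy': 237.052, 'T': [[0.688, -0.455, 0.565, 1.361], [0.726, 0.411, -0.552, -0.845], [0.019, 0.79, 0.613, 1.103], [0.0, 0.0, 0.0, 1.0]]}
top guard_hinge 0.68 [0.6101 0.096  0.0563]
top guard_hinge 0.49 [ 0.4693 -0.5067  0.0121]
top foot_top 0.94 [0.5552 0.0815 0.0484]
top foot_top 0.18 [ 0.6914 -0.3883  0.0247]
top guard_grip 0.55 [0.5417 0.0778 0.0721]
top light_bar 0.91 [0.6254 0.1009 0.2722]
top tin_mid 0.81 [ 0.5661 -0.0715  0.0126]
top stapler_mid 0.91 [0.519  0.2004 0.0228]
top pen_cup_mid 0.77 [0.3441 0.4427 0.0378]
top album_mid 0.8 [ 0.474  -0.5091  0.0142]
{'fx': 542.781, 'fy': 542.781, 'cx': 317.704, 'cy': 241.055, 'T': [[-0.031, 0.997, -0.067, 0.413], [-1.0, -0.031, 0.0, -0.002], [-0.002, 0.066, 0.998, 1.657], [0.0, 0.0, 0.0, 1.0]]}
```

View pics/scene0.png

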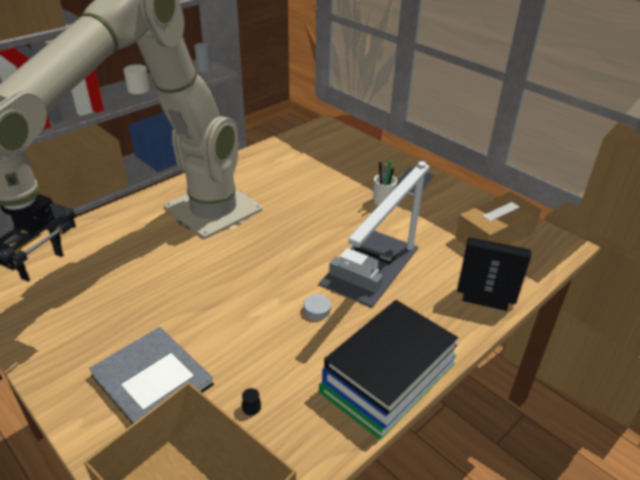

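View pics/top0.png

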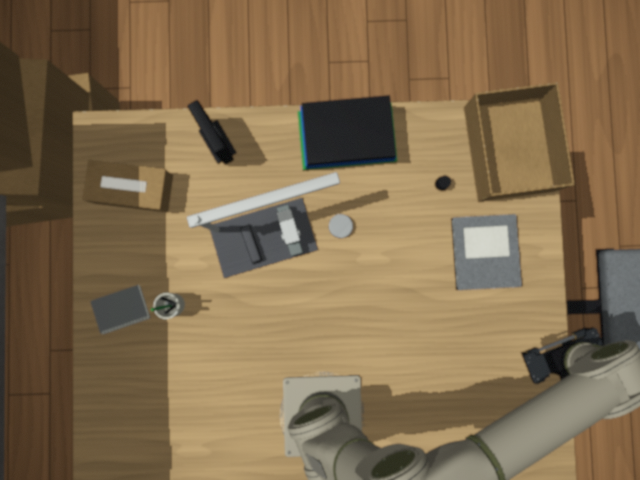

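The lamp foot is at about (300,225) in the top view, with the guard closed and yaw near 0.26. The stapler is at (252,245) and the tin at (341,226), both clear of the box. Next I check the wrist camera mount and plan a leaned viewing pose.

```bash
cat >> h.py <<'E'
def tool(yaw,lean,flip=0):
    "tool z leans to +Fx by lean; tool y along -/+ F y"
    z=R.from_euler('z',yaw).apply([np.sin(lean),0,-np.cos(lean)]); y=R.from_euler('z',yaw).apply([0,-1,0])*(-1 if flip else 1)
    return R.from_matrix(np.c_[np.cross(y,z),y,z])
def plan(p,Rt,s=None):
    s=s or r.read_state(); R0=R.from_quat(s["eef_rot"])
    print("shift",np.round(np.array(p)-s["ee_pos"],4),"rot",(Rt*R0.inv()).as_rotvec().round(4))
E
python3 - <<'E'
from h import *
s=r.read_state();T=np.array(r.camera_model("wrist")["T"]);R0=R.from_quat(s["eef_rot"])
print("cam in tool",R0.inv().apply(T[:3,3]-s["ee_pos"]).round(3),(R0.inv().as_matrix()@T[:3,:3]).round(2).tolist(), R0.as_matrix().round(2).tolist())
y=.26;Rt=tool(y,.5);h=np.array([.6105,.0955,.055]);F=R.from_euler('z',y)
g=h+F.apply([-.072,0,.018]); p=g-Rt.apply([0,0,.17]); print(g,p); plan(p,Rt); plan(p,tool(y,.5,1))
E
```

```text
cam in tool [ 0.076 -0.    -0.163] [[-0.0, 0.96, 0.28], [1.0, 0.0, -0.0], [-0.0, 0.28, -0.96]] [[0.94, 0.33, 0.0], [0.33, -0.94, -0.0], [0.0, 0.0, -1.0]]
[0.54091992 0.0769902  0.073     ] [0.46215688 0.05603753 0.22218904]
shift [ 2.562e-01  6.462e-01 -4.000e-04] rot [ 0.1469 -0.478  -0.0742]
shift [ 2.562e-01  6.462e-01 -4.000e-04] rot [-0.7262 -0.2228  2.9726]
```

{"fn": "arm_command", "kwargs": {
  "xyz": [
    [0.01,0.04,0.02],
    [0.02,0.08,0.04],
    [0.03,0.11,0.06],
    [0.05,0.15,0.07],
    [0.06,0.19,0.07],
    [0.08,0.22,0.07],
    [0.09,0.26,0.07],
    [0.1,0.3,0.07],
    [0.12,0.33,0.07],
    [0.13,0.37,0.07],
    [0.14,0.4,0.07],
    [0.16,0.44,0.07],
    [0.17,0.47,0.07],
    [0.18,0.5,0.07],
    [0.2,0.53,0.07],
    [0.21,0.56,0.07],
    [0.22,0.59,0.07],
    [0.23,0.62,0.07],
    [0.24,0.64,0.07],
    [0.24,0.64,0.07]
  ],
  "rot": [
    [0,0,0.12],
    [0,0,0.24],
    [0,0,0.36],
    [0,0,0.48],
    [0,0,0.6],
    [0,0,0.72],
    [0,0,0.84],
    [0,0,0.96],
    [0,0,1.08],
    [0,0,1.2],
    [0,0,1.32],
    [0,0,1.44],
    [0,0,1.56],
    [0,0,1.68],
    [0,0,1.8],
    [0,0,1.92],
    [0,0,2.04],
    [0,0,2.16],
    [0,0,2.28],
    [0,0,2.4]
  ]
}}

```text
time: 2.52
ee_pos: [0.4468, 0.0546, 0.2929]
eef_rot: [0.196, 0.981, 0.001, 0.0]
ft_force: [0.3, -0.0, -0.4]
width: 0.0869
grip_force: 0.0
```

```bash
python3 - <<'E'
from h import *
s=r.read_state(); print(s["time"],s["ee_pos"],np.round(s["joint_positions"],2))
y=.26;h=np.array([.6105,.0955,.055]);F=R.from_euler('z',y);g=h+F.apply([-.072,0,.018])
Rt=tool(y,.6,1);p=g-Rt.apply([0,0,.16]); print(p);plan(p,Rt)
E
```

```text
2.5167 [0.44676359 0.05464776 0.292861  ] [ 0.58 -0.07 -0.75  1.75 -0.05  1.44  1.01]
[0.45361355 0.05376482 0.2050537 ]
shift [ 0.0068 -0.0009 -0.0878] rot [-0.0426 -0.6086  0.6333]
```

{"fn": "arm_command", "kwargs": {
  "xyz": [
    [0.005,0,-0.03],
    [0.005,0,-0.06],
    [0.005,0,-0.08],
    [0.005,0,-0.08],
    [0.005,0,-0.08],
    [0.005,0,-0.08],
    [0.005,0,-0.08],
    [0.005,0,-0.08],
    [0.005,0,-0.08],
    [0.005,0,-0.08]
  ],
  "rot": [
    [-0.008,-0.08,0.08],
    [-0.015,-0.16,0.165],
    [-0.02,-0.24,0.25],
    [-0.028,-0.33,0.34],
    [-0.035,-0.41,0.42],
    [-0.04,-0.49,0.51],
    [-0.043,-0.57,0.59],
    [-0.043,-0.609,0.633],
    [-0.043,-0.609,0.633],
    [-0.043,-0.609,0.633]
  ]
}}

```text
time: 3.35
ee_pos: [0.4507, 0.0503, 0.2128]
eef_rot: [-0.117, 0.948, 0.039, 0.293]
ft_force: [-0.4, 0.0, -0.0]
width: 0.0868
grip_force: 0.0
```

```bash
python3 - <<'E'
from h import *
L=["guard_hinge","foot_top","guard_grip","light_bar","switch_tip"]
im,_=spots("wrist",L);save(im,"w1")
spots("wrist",L[:3]);spots("top",L[:4]);spots("scene",L)
s=r.read_state(); print(s["time"],s["ee_pos"],np.round(s["joint_positions"],2))
m=r.camera_model("wrist");print(m["fx"],m["cx"],m["cy"])
E
```

```text
wrist guard_grip 0.96 [0.5395 0.0742 0.073 ]
wrist light_bar 0.65 [0.5402 0.0755 0.0736]
wrist guard_grip 0.59 [0.5381 0.0745 0.0747]
top guard_hinge 0.65 [0.6075 0.0929 0.0566]
top foot_top 0.93 [0.554  0.0809 0.0493]
top foot_top 0.18 [ 0.5623 -0.0692  0.0104]
top guard_grip 0.88 [0.539  0.0729 0.0715]
top light_bar 0.89 [0.6263 0.1022 0.2716]
top light_bar 0.61 [0.5195 0.2009 0.0219]
scene guard_hinge 0.9 [0.612  0.0949 0.0572]
scene foot_top 0.9 [0.5556 0.0798 0.0495]
scene light_bar 0.62 [0.6256 0.0975 0.2652]
scene light_bar 0.33 [0.3458 0.4424 0.0482]
scene switch_tip 0.53 [0.5398 0.0758 0.075 ]
4.4 [0.4509673  0.04991459 0.21257876] [ 0.3  -0.48 -0.36  2.36 -0.44  0.68  2.01]
390.21096489739097 321.795948328959 243.62409457115118
```

View pics/w1.png

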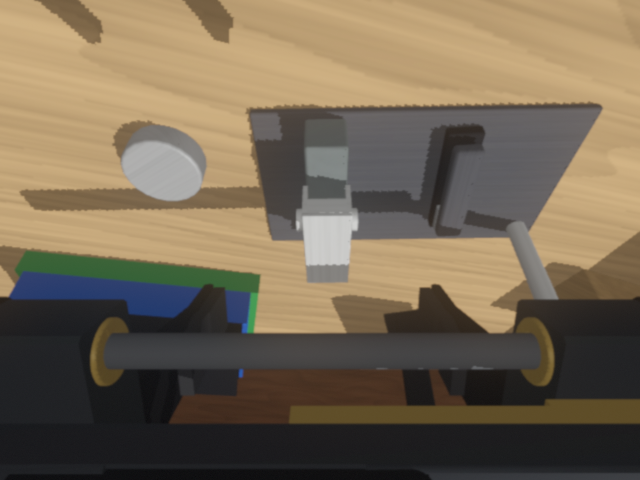

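The wrist view shows the guard's studs at (300,219) and (355,219), and the plate's near edge from (249,108) to (600,105). I compute the yaw and the grip point from these.

```bash
cat >> h.py <<'E'
def ray(cam,uv,z,m=None):
    m=m or r.camera_model(cam);T=np.array(m["T"])
    d=T[:3,:3]@np.array([(uv[0]-m["cx"])/m["fx"],-(uv[1]-m["cy"])/m["fy"],-1]);o=T[:3,3]
    return o+d*(z-o[2])/d[2]
E
python3 - <<'E'
from h import *
m=r.camera_model("wrist");print(m.keys())
def yw(v):return np.arctan2(-v[0],v[1])
a,b=ray("wrist",(249,108),.008),ray("wrist",(600,105),.008);d=b-a;print(a,b,np.linalg.norm(d),yw(d))
a,b=ray("wrist",(297.5,219),.073),ray("wrist",(357,219),.073);d=b-a;print((a+b)/2,np.linalg.norm(d),yw(d))
s=r.read_state();Rm=R.from_quat(s["eef_rot"]).as_matrix();print(Rm.round(3).tolist(), "yaw",yw(Rm[:,1]),"lean",np.arccos(-Rm[2,2]))
y=.262;Rt=tool(y,.6,1);F=R.from_euler('z',y)
g=np.array([.5395,.075,.073]);print(g+F.apply([.072,0,-.018]))
plan(g-Rt.apply([0,0,.07]),Rt);plan(g+Rt.apply([0,0,.019]),Rt)
E
```

```text
dict_keys(['fx', 'fy', 'cx', 'cy', 'T'])
[ 0.48929458 -0.00282913  0.008     ] [0.41505301 0.28149876 0.008     ] 0.2938607797699984 0.2554098473352932
[0.53798338 0.07714336 0.073     ] 0.05155386923136355 0.24410589974707825
[[-0.801, -0.246, 0.546], [-0.2, 0.969, 0.143], [-0.565, 0.005, -0.825]] yaw 0.24879992792534547 lean 0.5999932158031501
[0.60904292 0.09364892 0.055     ]
shift [ 0.0504  0.0148 -0.0818] rot [-0.0049 -0.0013  0.0132]
shift [ 0.0989  0.0279 -0.1553] rot [-0.0049 -0.0013  0.0132]
```

{"fn": "arm_command", "kwargs": {
  "xyz": [
    [0.01,0.003,-0.016],
    [0.02,0.006,-0.032],
    [0.03,0.01,-0.05],
    [0.04,0.013,-0.065],
    [0.05,0.016,-0.08],
    [0.05,0.016,-0.08],
    [0.05,0.016,-0.08]
  ],
  "rot": [
    [0,0,0.01],
    [0,0,0.01],
    [0,0,0.01],
    [0,0,0.01],
    [0,0,0.01],
    [0,0,0.01],
    [0,0,0.01]
  ]
}}

```text
time: 4.98
ee_pos: [0.5004, 0.066, 0.1318]
eef_rot: [-0.123, 0.948, 0.041, 0.292]
ft_force: [0.9, -0.6, -0.1]
width: 0.0872
grip_force: 0.0
```

```bash
python3 - <<'E'
from h import *
im,_=spots("wrist",["guard_grip","foot_top"]);save(im[:360],"w2")
s=r.read_state();Rm=R.from_quat(s["eef_rot"]).as_matrix();print(s["time"],s["ee_pos"],np.round(s["joint_positions"],2),Rm[:,1])
np.save("w2.npy",np.array(r.camera_model("wrist")["T"]))
E
```

```text
wrist guard_grip 0.75 [0.5396 0.0737 0.0711]
5.1333 [0.50110656 0.06567408 0.13360777] [ 0.31 -0.22 -0.45  2.36 -0.4   0.4   1.99] [-0.25560483  0.96677064  0.00455041]
```

View pics/w2.png

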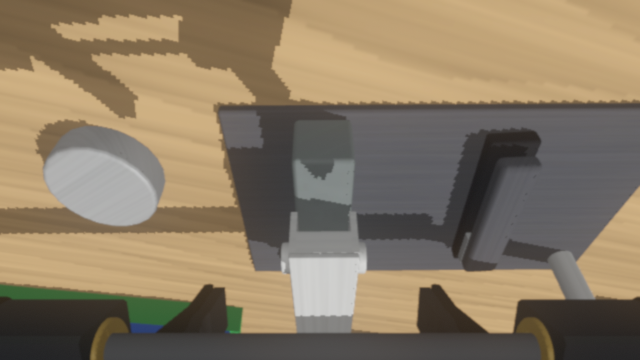

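The studs are now at (285,257) and (363,257). I triangulate them against the first view.

```bash
python3 - <<'E'
from h import *
m=r.camera_model("wrist");T2=np.array(m["T"]);
s=r.read_state();Rn=R.from_quat(s["eef_rot"])
# camera pose of view 1 rebuilt from hand-eye
X=np.eye(4);X[:3,:3]=Rn.as_matrix();X[:3,3]=s["ee_pos"];C=np.linalg.inv(X)@T2
X1=np.eye(4);X1[:3,:3]=R.from_quat([-0.117,.948,.039,.293]).as_matrix();X1[:3,3]=[.45097,.04991,.21258];T1=X1@C
A=[];b=[]
for T,uv in[(T1,(327.3,219)),(T2,(324,257))]:
    d=T[:3,:3]@np.array([(uv[0]-m["cx"])/m["fx"],-(uv[1]-m["cy"])/m["fy"],-1]);d/=np.linalg.norm(d);P=np.eye(3)-np.outer(d,d);A.append(P);b.append(P@T[:3,3])
g=np.linalg.solve(sum(A),sum(b));print("tri",g)
print("z73",ray("wrist",(324,257),.073))
a,b=ray("wrist",(285,257),.073),ray("wrist",(363,257),.073);print(np.linalg.norm(b-a),np.arctan2(-(b-a)[0],(b-a)[1]))
g=np.array([.539,.0755,.073]);
for l in(.45,.6):
  Rt=tool(.257,l,1);plan(g+Rt.apply([0,0,.019]),Rt)
E
```

```text
tri [0.52383424 0.07301583 0.08675493]
z73 [0.54129127 0.07766274 0.073     ]
0.04997413005292705 0.2534840007243241
shift [ 0.0459  0.0119 -0.0777] rot [-0.0429  0.145  -0.0011]
shift [ 0.0483  0.0126 -0.0763] rot [-0.0047 -0.0001 -0.0015]
```

{"fn": "arm_command", "kwargs": {
  "xyz": [
    [0.004,0.001,-0.01],
    [0.01,0.003,-0.02],
    [0.018,0.005,-0.03],
    [0.024,0.007,-0.04],
    [0.03,0.008,-0.05],
    [0.036,0.01,-0.06],
    [0.042,0.011,-0.07],
    [0.047,0.012,-0.078],
    [0.047,0.012,-0.078],
    [0.047,0.012,-0.078],
    [0.047,0.012,-0.078]
  ],
  "rot": [
    [-0.02,0.07,0],
    [-0.04,0.145,0],
    [-0.04,0.145,0],
    [-0.04,0.145,0],
    [-0.04,0.145,0],
    [-0.04,0.145,0],
    [-0.04,0.145,0],
    [-0.04,0.145,0],
    [-0.04,0.145,0],
    [-0.04,0.145,0],
    [-0.04,0.145,0]
  ]
}}

```text
time: 6.05
ee_pos: [0.5481, 0.0777, 0.0556]
eef_rot: [-0.125, 0.967, 0.03, 0.221]
ft_force: [-0.1, -0.4, -0.4]
width: 0.0874
grip_force: 0.0
```

```bash
python3 - <<'E'
from h import *
im,_=spots("scene",["guard_grip"])
save(cv2.resize(im[210:330,280:440],None,fx=4,fy=4,interpolation=2),"s3")
s=r.read_state();Rt=R.from_quat(s["eef_rot"]);print(s["time"],s["ee_pos"],np.round(s["joint_positions"],2),"grasp pt",s["ee_pos"]-Rt.apply([0,0,.019]),s["ft_force"])
E
```

```text
scene guard_grip 0.72 [0.5409 0.0734 0.0696]
6.15 [0.54821297 0.07763584 0.05558212] [ 0.36  0.13 -0.58  2.2   0.12  0.38  1.53] grasp pt [0.54021984 0.07548297 0.07268402] [0.66746208 0.14048839 0.11427699]
```

View pics/s3.png

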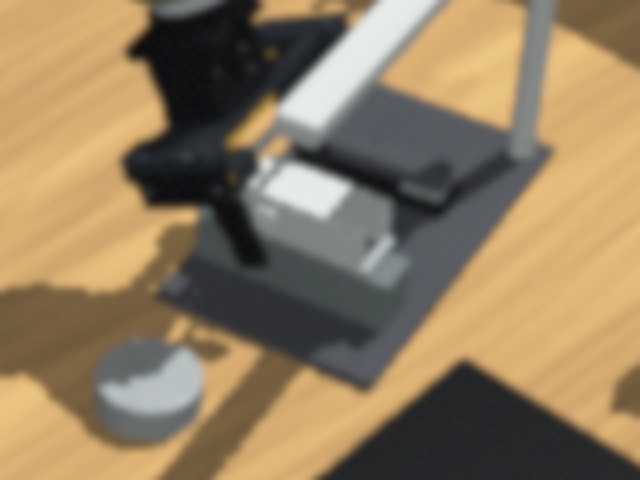

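The finger at (240,230) is beside the guard's stud, straddling the guard with clearance. Next I close.

{"fn": "arm_command", "kwargs": {
  "xyz": [
    [0,0,0],
    [0,0,0],
    [0,0,0],
    [0,0,0],
    [0,0,0],
    [0,0,0],
    [0,0,0],
    [0,0,0]
  ],
  "rot": [
    [0,0,0],
    [0,0,0],
    [0,0,0],
    [0,0,0],
    [0,0,0],
    [0,0,0],
    [0,0,0],
    [0,0,0]
  ],
  "grip": 0.4,
  "squeeze": 12
}}

```text
time: 6.82
ee_pos: [0.5475, 0.0798, 0.0545]
eef_rot: [-0.126, 0.967, 0.031, 0.221]
ft_force: [-3.0, 7.2, 2.7]
width: 0.052
grip_force: 12.0
```

```bash
cat >> h.py <<'E'
YAW=.257; H=np.array([.6095,.0943,.055])
def gpt(th):
    a=np.pi-np.arctan2(18,72)-th; return H+R.from_euler('z',YAW).apply(np.hypot(.072,.018)*np.array([np.cos(a),0,np.sin(a)]))
def arc(ths,leans,off=np.zeros(3)):
    s=r.read_state();R0=R.from_quat(s["eef_rot"]);X=[];W=[]
    for t,l in zip(ths,leans):
        Rt=tool(YAW,l,1);X.append((gpt(t)+off+Rt.apply([0,0,.019])-s["ee_pos"]).round(3).tolist());W.append((Rt*R0.inv()).as_rotvec().round(2).tolist())
    print(X);print(W)
E
python3 - <<'E'
from h import *
s=r.read_state();print(s["time"],s["width"],s["ft_force"],s["ee_pos"],gpt(0))
t=np.linspace(.07,1.0,14);arc(t,.45+.25*t/2)
E
```

```text
6.8167 0.05196876445379713 [-3.03166265  7.24783052  2.71740078] [0.54750766 0.07981889 0.05451259] [0.53986471 0.07599902 0.073     ]
[[0.002, -0.001, 0.006], [0.004, -0.001, 0.012], [0.006, -0.0, 0.016], [0.009, 0.0, 0.021], [0.012, 0.001, 0.026], [0.015, 0.002, 0.03], [0.018, 0.003, 0.034], [0.022, 0.004, 0.038], [0.026, 0.005, 0.042], [0.03, 0.006, 0.045], [0.035, 0.007, 0.048], [0.039, 0.009, 0.051], [0.044, 0.01, 0.053], [0.049, 0.011, 0.055]]
[[-0.0, -0.01, -0.0], [0.0, -0.02, -0.0], [0.0, -0.03, -0.0], [0.0, -0.04, -0.0], [0.01, -0.04, -0.0], [0.01, -0.05, -0.0], [0.01, -0.06, -0.0], [0.01, -0.07, -0.0], [0.02, -0.08, -0.0], [0.02, -0.09, -0.0], [0.02, -0.1, -0.0], [0.02, -0.11, -0.0], [0.03, -0.11, -0.0], [0.03, -0.12, -0.0]]
```

{"fn": "arm_command", "kwargs": {
  "xyz": [
    [0,0.002,0.004],
    [0.002,0.003,0.01],
    [0.004,0.003,0.015],
    [0.007,0.004,0.02],
    [0.01,0.005,0.025],
    [0.013,0.006,0.029],
    [0.017,0.007,0.033],
    [0.021,0.008,0.037],
    [0.025,0.009,0.041],
    [0.025,0.009,0.041],
    [0.025,0.009,0.041]
  ],
  "rot": [
    [0,-0.01,0],
    [0,-0.02,0],
    [0,-0.03,0],
    [0,-0.04,0],
    [0.01,-0.04,0],
    [0.01,-0.05,0],
    [0.01,-0.06,0],
    [0.01,-0.07,0],
    [0.02,-0.08,0],
    [0.02,-0.08,0],
    [0.02,-0.08,0]
  ]
}}

```text
time: 7.73
ee_pos: [0.5733, 0.0868, 0.0959]
eef_rot: [-0.124, 0.957, 0.035, 0.261]
ft_force: [-1.7, -1.6, 2.2]
width: 0.0516
grip_force: 12.0
```

```bash
sed -i 's/H=np.array.*/H=np.array([.609,.0962,.055])/' h.py; python3 - <<'E'
from h import *
spots("scene",["guard_grip"])
s=r.read_state();Rt=R.from_quat(s["eef_rot"]);g=s["ee_pos"]-Rt.apply([0,0,.019]);d=R.from_euler('z',-YAW).apply(g-H)
print(s["time"],s["width"],s["ft_force"],g,"F",d,np.hypot(d[0],d[2]),"theta",np.pi-np.arctan2(18,72)-np.arctan2(d[2],d[0]),"lean",np.arccos(-Rt.as_matrix()[2,2]),np.round(s["joint_positions"],2))
t=np.linspace(.68,1.92,19);arc(t,.52+.15*(t-.68)/1.2)
E
```

```text
scene guard_grip 0.94 [0.5621 0.0869 0.1135]
7.8333 0.052029613197051384 [-1.06311655 -1.44832092  2.40438051] [0.56394213 0.08434054 0.11230516] F [-4.65924705e-02 -1.71363087e-05  5.73051607e-02] 0.07385620993880923 theta 0.643164550446885 lean 0.532719030687528 [ 0.38  0.08 -0.6   2.18  0.05  0.37  1.58]
[[0.002, 0.0, 0.002], [0.006, 0.002, 0.005], [0.01, 0.003, 0.008], [0.015, 0.004, 0.01], [0.019, 0.005, 0.012], [0.024, 0.006, 0.014], [0.029, 0.008, 0.015], [0.034, 0.009, 0.016], [0.039, 0.01, 0.017], [0.044, 0.012, 0.018], [0.049, 0.013, 0.018], [0.054, 0.014, 0.017], [0.059, 0.016, 0.017], [0.064, 0.017, 0.016], [0.069, 0.018, 0.014], [0.074, 0.019, 0.013], [0.079, 0.021, 0.011], [0.083, 0.022, 0.008], [0.087, 0.023, 0.006]]
[[-0.0, 0.01, -0.0], [-0.0, 0.0, -0.0], [-0.0, -0.0, -0.0], [0.0, -0.01, -0.0], [0.0, -0.02, -0.0], [0.01, -0.03, -0.0], [0.01, -0.04, -0.0], [0.01, -0.05, -0.0], [0.01, -0.05, -0.0], [0.01, -0.06, -0.0], [0.02, -0.07, -0.0], [0.02, -0.08, -0.0], [0.02, -0.09, -0.0], [0.02, -0.1, -0.0], [0.03, -0.1, -0.0], [0.03, -0.11, -0.0], [0.03, -0.12, -0.0], [0.03, -0.13, -0.0], [0.03, -0.14, -0.0]]
```

{"fn": "arm_command", "kwargs": {
  "xyz": [
    [0.002,0.001,0.002],
    [0.006,0.002,0.005],
    [0.01,0.003,0.008],
    [0.015,0.004,0.01],
    [0.019,0.005,0.012],
    [0.024,0.006,0.014],
    [0.029,0.008,0.015],
    [0.034,0.009,0.016],
    [0.039,0.01,0.017],
    [0.044,0.012,0.018],
    [0.049,0.013,0.018],
    [0.054,0.014,0.017],
    [0.059,0.016,0.017],
    [0.064,0.017,0.016],
    [0.069,0.018,0.014],
    [0.074,0.019,0.013],
    [0.079,0.021,0.011],
    [0.083,0.022,0.008],
    [0.083,0.022,0.008],
    [0.083,0.022,0.008]
  ],
  "rot": [
    [0,0,0],
    [0,0,0],
    [0,0,0],
    [0,-0.01,0],
    [0,-0.02,0],
    [0.01,-0.03,0],
    [0.01,-0.04,0],
    [0.01,-0.05,0],
    [0.01,-0.06,0],
    [0.02,-0.07,0],
    [0.02,-0.08,0],
    [0.02,-0.09,0],
    [0.02,-0.1,0],
    [0.02,-0.11,0],
    [0.03,-0.12,0],
    [0.03,-0.13,0],
    [0.03,-0.14,0],
    [0.03,-0.14,0],
    [0.03,-0.14,0],
    [0.03,-0.14,0]
  ]
}}

```text
time: 9.5
ee_pos: [0.6562, 0.109, 0.1035]
eef_rot: [-0.122, 0.936, 0.041, 0.329]
ft_force: [0.8, -3.0, -3.2]
width: 0.0519
grip_force: 12.0
```

```bash
cat >> h.py <<'E'
def rep():
    s=r.read_state();Rt=R.from_quat(s["eef_rot"]);g=s["ee_pos"]-Rt.apply([0,0,.019]);d=R.from_euler('z',-YAW).apply(g-H)
    print(s["time"],"w",round(s["width"],4),"f",s["ft_force"].round(1) if hasattr(s["ft_force"],'round') else s["ft_force"],"F",d.round(4),"r",np.hypot(d[0],d[2]).round(4),"theta",np.pi-np.arctan2(18,72)-np.arctan2(d[2],d[0]),"lean",np.arccos(-Rt.as_matrix()[2,2]),np.round(s["joint_positions"],2))
E
python3 - <<'E'
from h import *
rep()
E
```

```text
9.5 w 0.0519 f [ 0.8 -3.  -3.2] F [0.037  0.0004 0.0633] r 0.0734 theta 1.855301478576507 lean 0.6750239088815552 [ 0.21  0.2  -0.46  2.1   0.33  0.2   1.32]
```

{"fn": "arm_command", "kwargs": {
  "xyz": [
    [0.003,0.001,-0.002],
    [0.005,0.001,-0.003],
    [0.005,0.001,-0.003],
    [0.005,0.001,-0.003]
  ],
  "rot": [
    [0,0,0],
    [0,0,0],
    [0,0,0],
    [0,0,0]
  ]
}}

```text
time: 9.83
ee_pos: [0.6608, 0.1102, 0.1004]
eef_rot: [-0.122, 0.936, 0.041, 0.328]
ft_force: [-0.5, -0.4, -3.8]
width: 0.0516
grip_force: 12.0
```

{"fn": "arm_command", "kwargs": {
  "xyz": [
    [0,0,0],
    [0,0,0],
    [0,0,0],
    [0,0,0],
    [0,0,0],
    [-0.01,-0.003,0.002],
    [-0.03,-0.008,0.005],
    [-0.05,-0.013,0.01],
    [-0.08,-0.021,0.02],
    [-0.1,-0.026,0.03],
    [-0.12,-0.031,0.04],
    [-0.12,-0.031,0.04],
    [-0.12,-0.031,0.04]
  ],
  "rot": [
    [0,0,0],
    [0,0,0],
    [0,0,0],
    [0,0,0],
    [0,0,0],
    [0,0,0],
    [0,0,0],
    [0,0,0],
    [0,0,0],
    [0,0,0],
    [0,0,0],
    [0,0,0],
    [0,0,0]
  ],
  "grip": 1
}}

```text
time: 10.92
ee_pos: [0.5401, 0.0779, 0.1416]
eef_rot: [-0.122, 0.935, 0.04, 0.329]
ft_force: [0.6, 0.6, 0.0]
width: 0.0869
grip_force: 0.0
```

```bash
python3 - <<'E'
from h import *
rep()
L=["guard_grip","switch_tip","foot_top"]
im,_=spots("wrist",L);save(im,"w4");spots("scene",L);spots("top",L)
print("expected tip",H+R.from_euler('z',YAW).apply([-.074,0,.024]),gpt(1.95))
E
```

```text
10.9167 w 0.0869 f [0.6 0.6 0. ] F [-8.320e-02 -1.000e-04  1.014e-01] r 0.1312 theta 0.6386883212621188 lean 0.6765195584088567 [ 0.49 -0.16 -0.65  2.33 -0.49  0.29  2.06]
wrist guard_grip 0.56 [0.648  0.1037 0.1156]
wrist switch_tip 0.77 [0.531  0.0751 0.0791]
wrist foot_top 0.88 [0.5536 0.0824 0.0527]
scene guard_grip 0.78 [0.6486 0.1044 0.1135]
scene guard_grip 0.37 [0.5398 0.0733 0.0821]
scene switch_tip 0.61 [0.5435 0.0751 0.0784]
scene foot_top 0.77 [0.5564 0.0784 0.0502]
scene foot_top 0.39 [0.344  0.4424 0.0441]
top guard_grip 0.62 [0.6508 0.1076 0.1161]
top foot_top 0.95 [0.5525 0.0793 0.0485]
expected tip [0.53743039 0.07739066 0.079     ] [0.65094975 0.10722489 0.11522184]
```

View pics/w4.png

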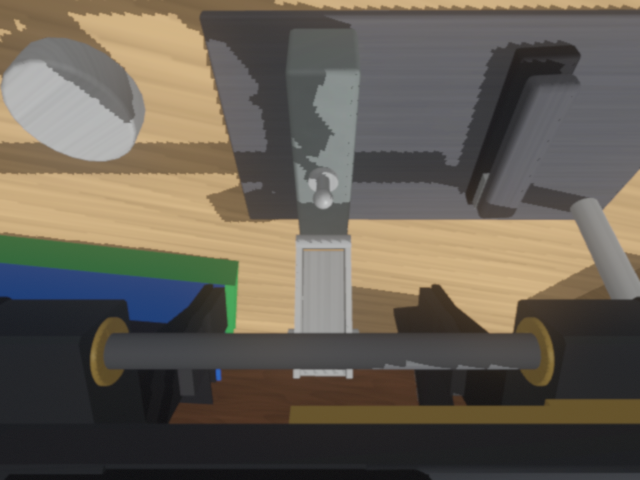

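The guard rests open and its channel shows at (323,310). The toggle ball is at (323,200), still leaning away from the hinge. Next I shut the fingers and go behind the toggle.

```bash
python3 - <<'E'
from h import *
print(ray("wrist",(323,199),.079), R.from_euler('z',-YAW).apply(ray("wrist",(323,199),.079)-H))
Rt=tool(YAW,.3,1);F=R.from_euler('z',YAW)
for f in ([-.108,0,.065],[-.108,0,.016],[-.095,0,.016],[-.0586,0,.016]): plan(H+F.apply(f),Rt)
E
```

```text
[0.53643889 0.07786497 0.079     ] [-0.07483838  0.00071075  0.024     ]
shift [-0.0365 -0.0103 -0.0204] rot [-0.0916  0.3633 -0.0021]
shift [-0.0365 -0.0103 -0.0694] rot [-0.0916  0.3633 -0.0021]
shift [-0.0239 -0.007  -0.0694] rot [-0.0916  0.3633 -0.0021]
shift [ 0.0113  0.0023 -0.0694] rot [-0.0916  0.3633 -0.0021]
```

{"fn": "arm_command", "kwargs": {
  "xyz": [
    [-0.01,-0.003,-0.005],
    [-0.02,-0.006,-0.01],
    [-0.036,-0.01,-0.02],
    [-0.036,-0.01,-0.02],
    [-0.036,-0.01,-0.02],
    [-0.036,-0.01,-0.02],
    [-0.036,-0.01,-0.02],
    [-0.036,-0.01,-0.02],
    [-0.036,-0.01,-0.035],
    [-0.036,-0.01,-0.05],
    [-0.036,-0.01,-0.06],
    [-0.036,-0.01,-0.069],
    [-0.036,-0.01,-0.069],
    [-0.036,-0.01,-0.069],
    [-0.036,-0.01,-0.069]
  ],
  "rot": [
    [-0.02,0.09,0],
    [-0.05,0.18,0],
    [-0.07,0.27,0],
    [-0.09,0.36,0],
    [-0.09,0.36,0],
    [-0.09,0.36,0],
    [-0.09,0.36,0],
    [-0.09,0.36,0],
    [-0.09,0.36,0],
    [-0.09,0.36,0],
    [-0.09,0.36,0],
    [-0.09,0.36,0],
    [-0.09,0.36,0],
    [-0.09,0.36,0],
    [-0.09,0.36,0]
  ],
  "grip": 0
}}

```text
time: 12.77
ee_pos: [0.5051, 0.0689, 0.0722]
eef_rot: [-0.128, 0.98, 0.02, 0.151]
ft_force: [0.4, 0.5, -0.3]
width: 0.0014
grip_force: 0.0
```

```bash
python3 - <<'E'
from h import *
rep()
im,_=spots("wrist",["switch_tip"]);save(im,"w5")
Rt=tool(YAW,.3,1);F=R.from_euler('z',YAW)
for f in ([-.085,0,.016],[-.0586,0,.016]): plan(H+F.apply(f),Rt)
E
```

```text
12.7667 w 0.0014 f [ 0.4  0.5 -0.3] F [-0.1132  0.      0.0353] r 0.1185 theta 0.057291464759479105 lean 0.3050308500871184 [ 0.61  0.09 -0.83  2.16  0.09  0.62  1.55]
wrist switch_tip 0.56 [0.5324 0.075  0.0802]
shift [ 0.0214  0.0058 -0.0013] rot [-0.0013  0.0051 -0.0019]
shift [ 0.047   0.0125 -0.0013] rot [-0.0013  0.0051 -0.0019]
```

View pics/w5.png

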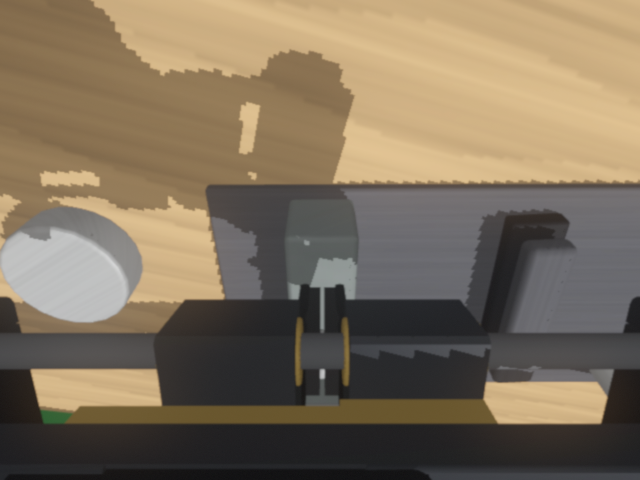

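The shut fingers are at (323,300), in line with the toggle and over the box. I push most of the way.

{"fn": "arm_command", "kwargs": {
  "xyz": [
    [0.01,0.003,-0.001],
    [0.018,0.005,-0.001],
    [0.022,0.006,-0.001],
    [0.025,0.007,-0.001],
    [0.028,0.007,-0.001],
    [0.031,0.008,-0.001],
    [0.034,0.009,-0.001],
    [0.037,0.01,-0.001],
    [0.04,0.011,-0.001],
    [0.043,0.011,-0.001],
    [0.043,0.011,-0.001]
  ],
  "rot": [
    [0,0,0],
    [0,0,0],
    [0,0,0],
    [0,0,0],
    [0,0,0],
    [0,0,0],
    [0,0,0],
    [0,0,0],
    [0,0,0],
    [0,0,0],
    [0,0,0]
  ]
}}

```text
time: 13.78
ee_pos: [0.5475, 0.0798, 0.0704]
eef_rot: [-0.128, 0.98, 0.02, 0.15]
ft_force: [-3.7, -0.9, 2.0]
width: 0.0004
grip_force: 2.1
```

```bash
python3 - <<'E'
from h import *
rep()
spots("scene",["switch_tip","switch"])
E
```

```text
13.7833 w 0.0004 f [-3.7 -0.9  2. ] F [-0.0693 -0.0003  0.0336] r 0.077 theta 0.2063093424032294 lean 0.30279551987293984 [ 0.53  0.21 -0.8   2.06  0.23  0.64  1.43]
scene switch_tip 0.52 [0.5612 0.0804 0.0799]Traceback (most recent call last):
  File "<stdin>", line 3, in <module>
  File "h.py", line 8, in spots
    for d in r.spot_point(l,cam)[:2]:
             ~~~~~~~~~~~~^^^^^^^
ValueError: it knows: album_mid, foot_top, guard_grip, guard_hinge, light_bar, loupe_mid, pen_cup_mid, stapler_mid, switch_tip, tin_mid
```

{"fn": "arm_command", "kwargs": {
  "xyz": [
    [0.0015,0.0004,0],
    [0.003,0.0008,0],
    [0.003,0.0008,0]
  ],
  "rot": [
    [0,0,0],
    [0,0,0],
    [0,0,0]
  ]
}}

```text
time: 14.13
ee_pos: [0.55, 0.0805, 0.07]
eef_rot: [-0.128, 0.98, 0.02, 0.149]
ft_force: [-6.4, -1.7, 0.4]
width: 0.0004
grip_force: 3.0
```

{"fn": "arm_command", "kwargs": {
  "xyz": [
    [0.001,0.0003,0],
    [0.001,0.0003,0]
  ],
  "rot": [
    [0,0,0],
    [0,0,0]
  ]
}}

```text
time: 14.3
ee_pos: [0.5503, 0.0806, 0.0697]
eef_rot: [-0.128, 0.98, 0.02, 0.148]
ft_force: [-9.6, -1.8, 3.0]
width: 0.0004
grip_force: 5.1
```

Force rose to 9.6 N while the tool hardly moved, so the toggle is at its stop. Backing off at once.

{"fn": "arm_command", "kwargs": {
  "xyz": [
    [-0.01,-0.003,0],
    [-0.03,-0.008,0],
    [-0.03,-0.008,0.03],
    [-0.02,-0.006,0.06],
    [-0.01,-0.003,0.072],
    [-0.01,-0.003,0.072],
    [-0.01,-0.003,0.072],
    [-0.01,-0.003,0.072]
  ],
  "rot": [
    [0,0,0],
    [0,0,0],
    [0.02,-0.09,0],
    [0.05,-0.18,0],
    [0.07,-0.27,0],
    [0.09,-0.37,0],
    [0.09,-0.37,0],
    [0.09,-0.37,0]
  ],
  "grip": 0
}}

```text
time: 14.97
ee_pos: [0.5411, 0.0774, 0.1423]
eef_rot: [-0.122, 0.934, 0.039, 0.334]
ft_force: [-0.6, 0.7, -0.7]
width: 0.0002
grip_force: 0.0
```

{"fn": "arm_command", "kwargs": {
  "xyz": [
    [0,0,0],
    [0,0,0],
    [0,0,0],
    [0,0,0],
    [0,0,0],
    [0,0,0]
  ],
  "rot": [
    [0,0,0],
    [0,0,0],
    [0,0,0],
    [0,0,0],
    [0,0,0],
    [0,0,0]
  ],
  "grip": 1
}}

```text
time: 15.47
ee_pos: [0.5422, 0.078, 0.1426]
eef_rot: [-0.122, 0.934, 0.04, 0.333]
ft_force: [-1.0, -0.5, -0.1]
width: 0.033
grip_force: 0.0
```

```bash
python3 - <<'E'
from h import *
rep()
L=["switch_tip","guard_grip"]
im,_=spots("wrist",L);save(im,"w6");spots("scene",L)
print(H+R.from_euler('z',YAW).apply([-.046,0,.026]))
th=1.93;Rt=tool(YAW,.67,1);F=R.from_euler('z',YAW);g=gpt(th)+Rt.apply([0,0,.019])
plan(g+F.apply([-.05,0,.005]),Rt);plan(g,Rt)
E
```

```text
15.4667 w 0.033 f [-1.  -0.5 -0.1] F [-0.0813 -0.0005  0.1023] r 0.1307 theta 0.654552170302233 lean 0.6845937905263948 [ 0.58 -0.16 -0.73  2.32 -0.55  0.29  2.13]
wrist switch_tip 0.59 [0.5583 0.0827 0.0803]
wrist guard_grip 0.62 [0.6506 0.1045 0.1125]
wrist guard_grip 0.16 [ 0.5621 -0.0776  0.0166]
scene switch_tip 0.49 [0.5668 0.0832 0.0821]
scene guard_grip 0.72 [0.6506 0.1012 0.1161]
[0.56451078 0.08450771 0.081     ]
shift [ 0.0708  0.0192 -0.0364] rot [ 0.003   0.016  -0.0008]
shift [ 0.1192  0.0319 -0.0414] rot [ 0.003   0.016  -0.0008]
```

View pics/w6.png

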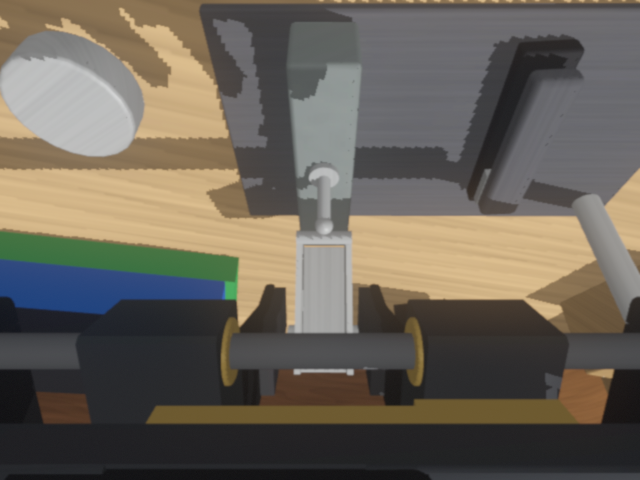

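The toggle now leans to the hinge, with its ball at (324,227), and the guard is still open.

```bash
python3 - <<'E'
from h import *
p=ray("wrist",(324,227),.0805);print(p,R.from_euler('z',-YAW).apply(p-H))
E
```

```text
[0.5630494  0.08410835 0.0805    ] [-4.75148998e-02 -1.47910016e-05  2.55000000e-02]
```

{"fn": "arm_command", "kwargs": {
  "xyz": [
    [0,0,0],
    [0,0,0],
    [0,0,0],
    [0,0,0],
    [0,0,0],
    [0,0,0]
  ],
  "rot": [
    [0,0,0],
    [0,0,0],
    [0,0,0],
    [0,0,0],
    [0,0,0],
    [0,0,0]
  ],
  "grip": 1
}}

```text
time: 16.27
ee_pos: [0.542, 0.078, 0.1426]
eef_rot: [-0.122, 0.934, 0.04, 0.333]
ft_force: [0.9, 0.5, -0.5]
width: 0.0859
grip_force: 0.0
```

{"fn": "arm_command", "kwargs": {
  "xyz": [
    [0.02,0.005,-0.01],
    [0.045,0.012,-0.022],
    [0.07,0.019,-0.036],
    [0.085,0.023,-0.038],
    [0.1,0.027,-0.04],
    [0.11,0.03,-0.041],
    [0.119,0.032,-0.041],
    [0.119,0.032,-0.041],
    [0.119,0.032,-0.041],
    [0.119,0.032,-0.041]
  ],
  "rot": [
    [0,0.016,0],
    [0,0.016,0],
    [0,0.016,0],
    [0,0.016,0],
    [0,0.016,0],
    [0,0.016,0],
    [0,0.016,0],
    [0,0.016,0],
    [0,0.016,0],
    [0,0.016,0]
  ]
}}

```text
time: 17.1
ee_pos: [0.6602, 0.1095, 0.1015]
eef_rot: [-0.122, 0.937, 0.041, 0.326]
ft_force: [0.3, 0.5, -0.1]
width: 0.0871
grip_force: 0.0
```

{"fn": "arm_command", "kwargs": {
  "xyz": [
    [0,0,0],
    [0,0,0],
    [0,0,0],
    [0,0,0],
    [0,0,0],
    [0,0,0],
    [0,0,0],
    [0,0,0]
  ],
  "rot": [
    [0,0,0],
    [0,0,0],
    [0,0,0],
    [0,0,0],
    [0,0,0],
    [0,0,0],
    [0,0,0],
    [0,0,0]
  ],
  "grip": 0.4,
  "squeeze": 15
}}

```text
time: 17.77
ee_pos: [0.6609, 0.1102, 0.1016]
eef_rot: [-0.122, 0.937, 0.041, 0.326]
ft_force: [-2.1, -0.5, 2.3]
width: 0.0521
grip_force: 15.0
```

```bash
python3 - <<'E'
from h import *
rep(); print(r.read_state()["ee_pos"])
t=np.linspace(1.86,.68,19);arc(t,.67-.15*(1.9-t)/1.2)
E
```

```text
17.7667 w 0.0521 f [-2.1 -0.5  2.3] F [0.042  0.0004 0.0615] r 0.0745 theta 1.9245655111696705 lean 0.6692601210039999 [ 0.35  0.24 -0.62  2.08  0.5   0.22  1.17]
[0.66091569 0.11019934 0.10162773]
[[-0.004, -0.001, 0.002], [-0.008, -0.003, 0.005], [-0.013, -0.004, 0.006], [-0.017, -0.005, 0.008], [-0.022, -0.006, 0.01], [-0.026, -0.007, 0.011], [-0.031, -0.009, 0.011], [-0.036, -0.01, 0.012], [-0.041, -0.011, 0.012], [-0.046, -0.012, 0.012], [-0.05, -0.014, 0.011], [-0.055, -0.015, 0.01], [-0.06, -0.016, 0.009], [-0.065, -0.017, 0.008], [-0.069, -0.019, 0.006], [-0.074, -0.02, 0.004], [-0.078, -0.021, 0.002], [-0.082, -0.022, -0.001], [-0.086, -0.023, -0.004]]
[[0.0, 0.0, -0.0], [-0.0, 0.01, -0.0], [-0.0, 0.02, -0.0], [-0.0, 0.03, -0.0], [-0.01, 0.04, -0.0], [-0.01, 0.04, -0.0], [-0.01, 0.05, -0.0], [-0.01, 0.06, -0.0], [-0.01, 0.07, -0.0], [-0.02, 0.08, -0.0], [-0.02, 0.08, -0.0], [-0.02, 0.09, -0.0], [-0.02, 0.1, -0.0], [-0.03, 0.11, -0.0], [-0.03, 0.12, -0.0], [-0.03, 0.12, -0.0], [-0.03, 0.13, -0.0], [-0.03, 0.14, -0.0], [-0.04, 0.15, -0.0]]
```

{"fn": "arm_command", "kwargs": {
  "xyz": [
    [-0.004,-0.001,0.002],
    [-0.008,-0.003,0.004],
    [-0.013,-0.004,0.006],
    [-0.017,-0.005,0.008],
    [-0.022,-0.006,0.01],
    [-0.026,-0.007,0.011],
    [-0.031,-0.009,0.011],
    [-0.036,-0.01,0.012],
    [-0.041,-0.011,0.012],
    [-0.046,-0.012,0.012],
    [-0.05,-0.014,0.011],
    [-0.055,-0.015,0.01],
    [-0.06,-0.016,0.009],
    [-0.065,-0.017,0.008],
    [-0.069,-0.019,0.006],
    [-0.074,-0.02,0.004],
    [-0.078,-0.021,0.002],
    [-0.082,-0.022,-0.001],
    [-0.086,-0.023,-0.004],
    [-0.086,-0.023,-0.004]
  ],
  "rot": [
    [0,0,0],
    [0,0.01,0],
    [0,0.02,0],
    [0,0.03,0],
    [-0.01,0.04,0],
    [-0.01,0.04,0],
    [-0.01,0.05,0],
    [-0.01,0.06,0],
    [-0.01,0.07,0],
    [-0.02,0.08,0],
    [-0.02,0.08,0],
    [-0.02,0.09,0],
    [-0.02,0.1,0],
    [-0.03,0.11,0],
    [-0.03,0.12,0],
    [-0.03,0.12,0],
    [-0.03,0.13,0],
    [-0.03,0.14,0],
    [-0.04,0.15,0],
    [-0.04,0.15,0]
  ]
}}

```text
time: 19.43
ee_pos: [0.5737, 0.0868, 0.0967]
eef_rot: [-0.125, 0.959, 0.031, 0.251]
ft_force: [-5.9, 0.9, 9.0]
width: 0.0517
grip_force: 15.0
```

```bash
python3 - <<'E'
from h import *
rep()
spots("scene",["guard_grip"])
t=np.linspace(.62,0,14);arc(t,.52-.1*(.68-t)/.68)
E
```

```text
19.4333 w 0.0517 f [-5.9  0.9  9. ] F [-0.0459 -0.0001  0.0582] r 0.0741 theta 0.6586036983932564 lean 0.5113042259167065 [ 0.62  0.12 -0.85  2.15  0.17  0.41  1.48]
scene guard_grip 0.57 [0.5652 0.0832 0.1154]
[[-0.002, -0.0, -0.002], [-0.005, -0.001, -0.004], [-0.008, -0.002, -0.007], [-0.01, -0.003, -0.01], [-0.012, -0.003, -0.012], [-0.015, -0.004, -0.015], [-0.017, -0.004, -0.018], [-0.019, -0.005, -0.021], [-0.02, -0.005, -0.024], [-0.022, -0.006, -0.028], [-0.023, -0.006, -0.031], [-0.025, -0.006, -0.034], [-0.026, -0.007, -0.038], [-0.027, -0.007, -0.041]]
[[0.0, 0.0, -0.0], [0.0, 0.01, -0.0], [-0.0, 0.02, -0.0], [-0.0, 0.02, -0.0], [-0.0, 0.03, -0.0], [-0.01, 0.04, -0.0], [-0.01, 0.04, -0.0], [-0.01, 0.05, -0.0], [-0.01, 0.06, -0.0], [-0.01, 0.06, -0.0], [-0.01, 0.07, -0.0], [-0.02, 0.08, -0.0], [-0.02, 0.08, -0.0], [-0.02, 0.09, -0.0]]
```

{"fn": "arm_command", "kwargs": {
  "xyz": [
    [-0.004,-0.001,-0.001],
    [-0.007,-0.002,-0.003],
    [-0.01,-0.002,-0.006],
    [-0.012,-0.003,-0.009],
    [-0.014,-0.003,-0.011],
    [-0.017,-0.004,-0.014],
    [-0.019,-0.004,-0.017],
    [-0.021,-0.005,-0.02],
    [-0.022,-0.005,-0.023],
    [-0.024,-0.006,-0.027],
    [-0.025,-0.006,-0.03],
    [-0.027,-0.006,-0.033],
    [-0.028,-0.007,-0.036],
    [-0.028,-0.007,-0.036]
  ],
  "rot": [
    [0,0,0],
    [0,0.01,0],
    [0,0.02,0],
    [0,0.02,0],
    [0,0.03,0],
    [-0.01,0.04,0],
    [-0.01,0.04,0],
    [-0.01,0.05,0],
    [-0.01,0.06,0],
    [-0.01,0.06,0],
    [-0.01,0.07,0],
    [-0.02,0.08,0],
    [-0.02,0.08,0],
    [-0.02,0.08,0]
  ]
}}

```text
time: 20.7
ee_pos: [0.5469, 0.0798, 0.0611]
eef_rot: [-0.126, 0.969, 0.027, 0.212]
ft_force: [2.1, -1.7, -1.4]
width: 0.0518
grip_force: 15.0
```

```bash
python3 - <<'E'
from h import *
rep()
spots("scene",["guard_grip"])
E
```

```text
20.7 w 0.0518 f [ 2.1 -1.7 -1.4] F [-0.0721 -0.0001  0.0233] r 0.0758 theta 0.06803420695477769 lean 0.4313176050895055 [ 0.58  0.16 -0.82  2.17  0.23  0.44  1.43]
scene guard_grip 0.76 [0.5405 0.0742 0.0787]
scene guard_grip 0.62 [ 0.478  -0.5099  0.0112]
```

{"fn": "arm_command", "kwargs": {
  "xyz": [
    [0,0,-0.002],
    [0,0,-0.003],
    [0,0,-0.005],
    [0,0,-0.006],
    [0,0,-0.006],
    [0,0,-0.006]
  ],
  "rot": [
    [0,0,0],
    [0,0,0],
    [0,0,0],
    [0,0,0],
    [0,0,0],
    [0,0,0]
  ]
}}

```text
time: 21.3
ee_pos: [0.5461, 0.0795, 0.0551]
eef_rot: [-0.126, 0.969, 0.026, 0.212]
ft_force: [-8.4, -5.1, 7.3]
width: 0.0516
grip_force: 15.0
```

{"fn": "arm_command", "kwargs": {
  "xyz": [
    [0,0,-0.001],
    [0,0,-0.001],
    [0,0,-0.001]
  ],
  "rot": [
    [0,0,0],
    [0,0,0],
    [0,0,0]
  ]
}}

```text
time: 21.55
ee_pos: [0.5465, 0.0796, 0.0546]
eef_rot: [-0.126, 0.969, 0.026, 0.212]
ft_force: [-11.3, -4.9, 12.2]
width: 0.0519
grip_force: 15.0
```

The upward force rises with hardly any motion, so the guard is on its closed stop. Release and withdraw.

{"fn": "arm_command", "kwargs": {
  "xyz": [
    [0,0,0],
    [0,0,0],
    [0,0,0],
    [0,0,0],
    [0,0,0],
    [0,0,0],
    [0,0,0],
    [-0.004,-0.001,0.009],
    [-0.012,-0.003,0.028],
    [-0.022,-0.006,0.05],
    [-0.034,-0.009,0.08],
    [-0.05,-0.013,0.11],
    [-0.06,-0.016,0.14],
    [-0.06,-0.016,0.14],
    [-0.06,-0.016,0.14]
  ],
  "rot": [
    [0,0,0],
    [0,0,0],
    [0,0,0],
    [0,0,0],
    [0,0,0],
    [0,0,0],
    [0,0,0],
    [0,0,0],
    [0,0,0],
    [0,0,0],
    [0,0,0],
    [0,0,0],
    [0,0,0],
    [0,0,0],
    [0,0,0]
  ],
  "grip": 1
}}

```text
time: 22.8
ee_pos: [0.4877, 0.0636, 0.1965]
eef_rot: [-0.126, 0.968, 0.025, 0.214]
ft_force: [-0.3, 0.1, -1.1]
width: 0.0869
grip_force: 0.0
```

```bash
python3 - <<'E'
from h import *
rep()
im,_=spots("wrist",["guard_grip"]);save(im,"w7");spots("scene",["guard_grip"]);spots("top",["guard_grip","tin_mid","stapler_mid"])
E
```

```text
22.8 w 0.0869 f [-0.3  0.1 -1.1] F [-0.1336 -0.0007  0.1587] r 0.2074 theta 0.6262054811720001 lean 0.43488974960648175 [ 0.72 -0.3  -0.78  2.16 -0.4   0.79  1.97]
wrist guard_grip 0.75 [0.5386 0.0759 0.0741]
scene guard_grip 0.92 [0.5393 0.0735 0.0753]
scene guard_grip 0.5 [ 0.5647 -0.072   0.0112]
top guard_grip 0.84 [0.5418 0.0754 0.0731]
top tin_mid 0.81 [ 0.5673 -0.0707  0.012 ]
top stapler_mid 0.81 [0.5205 0.2    0.0215]
```

View pics/w7.png

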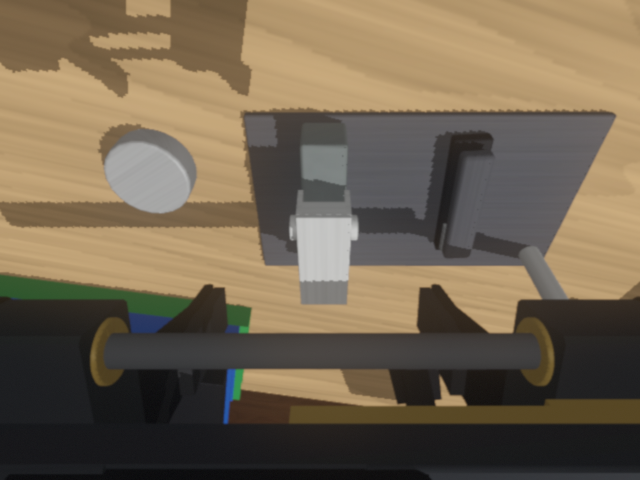

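The guard is shut, with its studs at (293,228) and (354,228). The tin and stapler have not moved and the gripper is clear of everything, so I hand the job in.

```bash
python3 -c "
from bench import r
print(r.close_job())"
```

```text
the job is handed in; nothing more can be done
None
```

The job is handed in after about 23 s: I opened the guard, pushed the toggle to its stop (peak force about 10 N), then lowered the guard shut while holding it; the tin and stapler did not move.

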